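# Fit and lock the turntable's crank handle

## Robot

A 6-joint arm with a two-finger parallel gripper is mounted at the origin on the work surface. World frame = base frame: x ahead of the robot, y to its left, z up, the work surface at z = 0. Lengths are in mm, angles in rad, forces in N, time in s.
With the tool pointing down it reaches from about 400 to 925 mm from the base axis. Payload 12.5 kg.
Tool frame: the origin (TCP) lies at the centre of the arm's flange, where the gripper is bolted on; the fingertips stand 190 mm ahead of it and the grasp point (between the pads) lies env.grip_point_offset ahead of it (env.grip_point_offset is the distance from the TCP to the grasp point, in mm); z points along the fingers, x is the direction in which the jaws open and shut, and the axes are right-handed (so a half turn about z gives the same grasp; the last joint's range is limited). The gripper opens to 95 mm and grips with 3 to 60 N. Pads are 20 mm wide; open, the fingers measure 119 mm over their backs; the gripper's body (75 mm by 180 mm) begins 59 mm behind the grasp point.
Start: joints at [1.216, 0.491, 1.559, -0, 1.092, -0.106], TCP at [153.876, 605.761, 404.761] pointing down, gripper open.
Joint ranges: [-3.1, 3.1], [-0.84, 2.19], [0.05, 2.79], [-1.13, 4.28], [0.06, 2.93], [-2.69, 2.69]. Speed limits (rad/s): [2.22, 2.22, 2.79, 3.14, 3.14, 3.14].

## Interface

Orientations are given as [roll, pitch, yaw] about the fixed x, y, z axes, in that order (R = Rz(yaw) Ry(pitch) Rx(roll)).
In Python, from cell import state, read_camera, camera_model, job_done, env gives the robot as it stands.
- The arm moves only by the tool arm_command, never from a script. Its argument "steps" is a list of rows, each a list of 6 numbers: the shift along the tool's x, y, z in cm, then the turn, a rotation vector about the tool's x, y, z in degrees. In form: [[dx, dy, dz, rx, ry, rz], ...]. A call has 1 to 12 rows; each row is the pose to reach, as a shift and turn from the pose commanded when the call began, along the tool's axes at that moment; what a row does not reach only later rows make up. A row lasts 1/12 s, in which the tool goes at most 41.7 mm and 7.16 degrees, less where a joint would pass 70% of its speed; a pose out of reach is approached as far as the arm can. A call with a gripper value outside its range is refused whole. "jaw" is the finger opening in cm, from 0 to 9.51, set as the call begins (left out, the last holds). The fingers move at their own pace and stop on an object; the grip force is fixed at half the most. Time passes only in rows, so rows that repeat a pose let the fingers close. It gives the time, the measured TCP pose, the force and the opening at its end, in the units of the state.
- state(): the state, without advancing time (a new reading comes with each control period).
- read_camera(name): name is "scene" or "side" or "wrist"; returns the picture (420x560x3 uint8, red, green, blue); there is no depth.
- camera_model(name): a dict with "K" (3x3 intrinsics, pixels), "xyz" and "rotation" of the camera in the world. Camera axes: x right, y up, looking along -z (the intrinsics and any distortion apply to the point x, -y, -z); pixel columns grow to the right and rows downward; lengths in mm; the calibration is good to about 2 mm. A picture is of the moment at which its call begins: read the wrist's pose just before it. camera_model takes no time and is no camera call; for the wrist camera it gives the pose at the moment of the call.
- job_done(): hands the job in, once; it reports no verdict.
The state is a dict: "t": time; "joints": joint angles; "qvel": joint speeds; "tau": joint torques, N m; "eef_pos": TCP position; "tcp_rot": TCP orientation; "ft_force": force on the tool from outside, world axes, zero at the start; "moment": the same for the moment, N m; "opening": opening from 0.0 (shut) to 1.0 (fully open).
Only numpy, scipy, OpenCV 4.12 (cv2) and the standard library are available. Lean on these libraries where they do the work, as an engineer would, in place of code of your own. Each camera call takes 0.05 s, during which the arm holds its last target. There are 200 camera calls.

## Task

Fit the loose two-armed handle onto the square shaft of the green turntable drive, turned so that its square bore matches, until it sits fully home on the box. Then push the red lock slide towards the shaft to its end stop so that it holds the handle down. Leave the moulds and tools on the bench where they are.

Things in the scene. Friction and masses are not known exactly. Their poses are not given: they have to be found in the camera images.
- handle: Loose handle, 0.35 kg. Origin: centre of the underside, z up along the bore. Aluminium hub 40 x 40 x 50 high, square through bore 20 wide, parallel to the hub sides; dark round flange at its foot, 88 across, 10 thick; arms 14 thick along x and -x at height 32, black balls at the ends (192 overall). Grip the bare hub sides (facing y, -y; 40 apart) at heights 12 to 50.
- drive_box: Fixed green gear box, 60 high. Origin: on the bench under the shaft axis, z up. Its top spans x -70 to 70, y -225 to 65; a part behind (x 60 to 245, y -155 to 15) carries a turntable with a plaster dish, up to 100 above the bench. The lock slide runs on top along y, at x = 0, on the -y side of the shaft.
- shaft_seat (a point): Centre of the place on the box's top face, at the foot of the shaft (60 above the bench), where the handle's underside must rest; axes as the box.
- shaft_top (a point): Centre of the top end of the upright square steel shaft, 54 above the box top, axes turning with the shaft: x and y are square to its flats. The shaft is 18 wide (the last 6 taper to 12) and can turn stiffly about its axis.
- shaft (a joint): Angle of the shaft about z relative to the box, rad, positive anticlockwise from above; any angle is fine.
- lock (a joint): Travel of the lock slide in m: 0 fully back, 0.055 at its end stop nearest the shaft. It moves along the box's +y with about 3 N. Its 40 wide steel tongue, 13 to 19 above the box top, then reaches over the handle's flange to 33 from the shaft's axis; at 0 it ends 88 from it.
- lock_grip (a point): Centre of the top of the lock slide's red grip, 49 above the box top; axes as the box. The grip block is 40 along x, 20 along y, and 30 high (19 to 49 above the box top).
- mould_tall: Bystander, loose: tall tapered plaster mould, 130 high, 100 across. Origin: centre of its underside.
- mould_round: Bystander, loose: round-bellied plaster mould, 90 high, 110 across. Origin: centre of its underside.
- mould_ring: Bystander, loose: plaster ring, outside 120, inside 80, 35 high. Origin: centre of its underside.
- dish: Bystander, loose: plaster bowl, 130 across, 35 high. Origin: centre of its underside.
- cup: Bystander, loose: terracotta cup, 76 across, 85 high. Origin: centre of its underside.
- brush: Bystander, loose: brush lying flat, 170 long, along its x. Origin: on its underside, near the middle.
- spatula: Bystander, loose: spatula lying flat, 190 long, along its x. Origin: on its underside, near the middle.
Things that resemble listed ones, but are neither listed nor needed, are in the scene too. Leave any brown or purple look-alike of the handle alone.

How it is judged:
By the outcome, as a careful person would: the job done as asked, in the order asked, and still so for the second after the job is handed in, with the robot touching nothing.
It also fails if it takes over 64 s, if anything falls off the work surface, if the arm or the gripper's body presses on something with over 40 N, if the wrist force passes 120 N, or if a joint passes its speed limit or range.

## Working session

There is one attempt and no reset: what is moved stays moved. The work goes in short steps, Python scripts to look and compute and a tool call to move; the robot and the scene stay as the last step left them, time stands still between calls to the robot, and variables do not carry over. Pictures are saved under pics/ and viewed, about 8 in all and at most 12, crops included, and the job is handed in when it is done.

Besides the shell and the picture viewer there is one more tool, called after "Emit:" by a JSON object that holds its "method" and its "body", one argument or row to a line. arm_command: Moves the arm, as the interface text tells. Its arguments: {"type":"object","properties":{"steps":{"type":"array"},"jaw":{"type":"number"}},"required":["steps"]}

```bash
mkdir -p pics; ls; python3 - <<'E'
from cell import *
import cv2,numpy as np
print(state(),env.grip_point_offset)
a=[]
for n in("scene","side","wrist"):
    m=camera_model(n);im=read_camera(n);np.save(f"pics/{n}0.npy",im)
    cv2.imwrite(f"pics/{n}0.png",cv2.resize(im[:,:,::-1],None,fx=1.4,fy=1.4,interpolation=cv2.INTER_CUBIC));print(n,m)
E
```

```text
pics
{'t': 0.0, 'joints': array([ 1.21639022e+00,  4.91551325e-01,  1.55948135e+00,  1.98364955e-05,
        1.09170982e+00, -1.05589793e-01]), 'qvel': array([-4.10617982e-04,  1.49453712e-05,  3.52211925e-05, -6.20370575e-04,
       -1.94050935e-04,  2.06974956e-03]), 'tau': array([ 1.98223306e-04, -6.12614179e+01, -2.58194858e+01,  6.93107676e-02,
        4.80121456e-02, -3.44062119e-05]), 'eef_pos': array([153.86518441, 605.71777977, 404.15576044]), 'tcp_rot': array([-3.14145397e+00,  1.14158104e-03,  1.32197094e+00]), 'ft_force': array([ 0.43247537, -0.06933509, -0.69568502]), 'moment': array([-0.0063717 , -0.01380973,  0.00198749]), 'opening': 0.9985006837655789} 171.3
scene {'K': array([[497.20759994,   0.        , 289.33219812],
       [  0.        , 497.20759994, 212.81395308],
       [  0.        ,   0.        ,   1.        ]]), 'xyz': array([1127.34285516,  553.37852468, 1528.34150455]), 'rotation': array([5.37852786e-01, 6.43623876e-04, 2.28639058e+00])}
side {'K': array([[535.09780545,   0.        , 280.41051337],
       [  0.        , 535.09780545, 214.84430143],
       [  0.        ,   0.        ,   1.        ]]), 'xyz': array([ 450.35951998, 1203.03111715, 1170.33562714]), 'rotation': array([ 0.83846297,  0.01034958, -3.12828583])}
wrist {'K': array([[289.47823006,   0.        , 284.28399139],
       [  0.        , 289.47823006, 209.60335897],
       [  0.        ,   0.        ,   1.        ]]), 'xyz': array([ 91.60563643, 622.29617682, 384.38204465]), 'rotation': array([-2.35337773e-01,  8.34128200e-04,  1.32197009e+00])}
```

View pics/scene0.png

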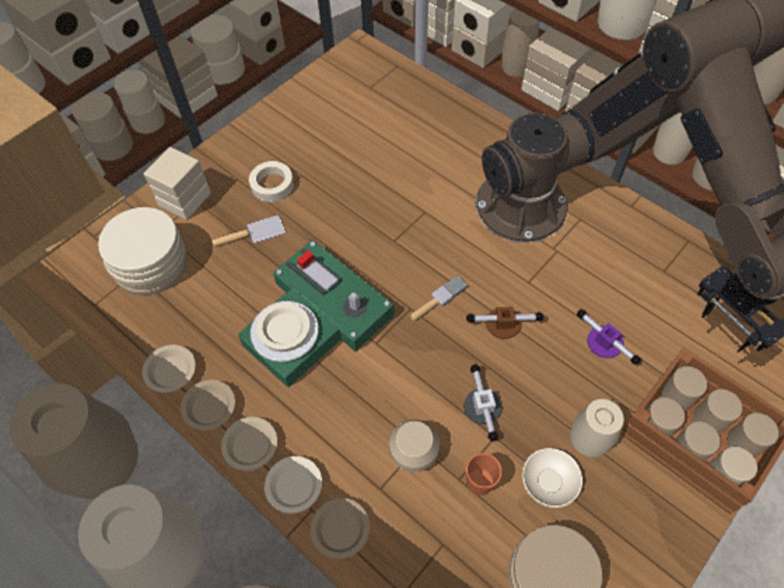

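View pics/side0.png

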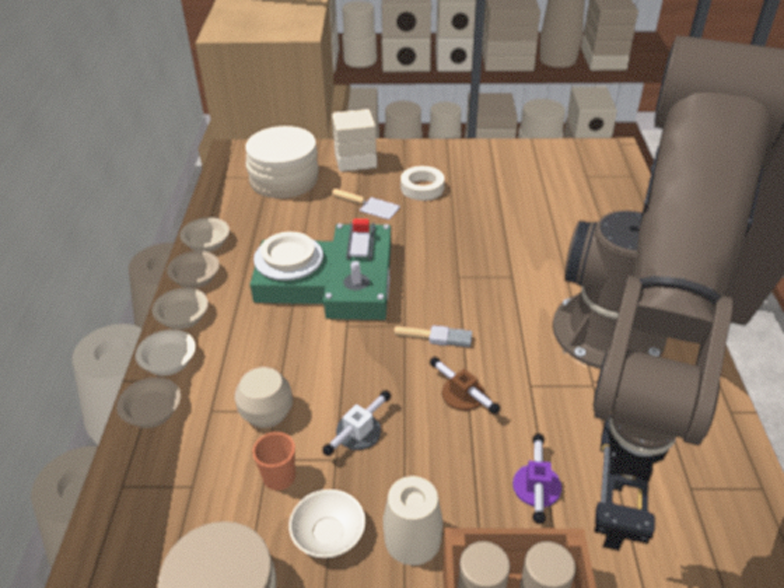

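Pictures 1 and 2 show three handles. In the scene view (1.4x pixels) they are brown (506,318), purple (608,338), and aluminium with a dark flange (484,402). The aluminium one matches the description, and the same one is at (357,425) in the side view. The drive's shaft is at scene (354,300), with the red grip at (306,259). Next I'll enlarge these in one mosaic to confirm.

```bash
python3 - <<'E'
import cv2,numpy as np
s=np.load("pics/scene0.npy");d=np.load("pics/side0.npy")
def c(im,x,y,w,h):return cv2.resize(im[y:y+h,x:x+w,::-1],(400,300),interpolation=cv2.INTER_CUBIC)
# crops: origin, scale
P=[(s,306,255,80,60),(d,215,272,80,60),(s,190,165,100,75),(d,210,150,100,75)]
t=[c(*p) for p in P]
cv2.imwrite("pics/mos1.png",np.vstack([np.hstack(t[:2]),np.hstack(t[2:])]))
E
```

```text
(no output)
```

View pics/mos1.png

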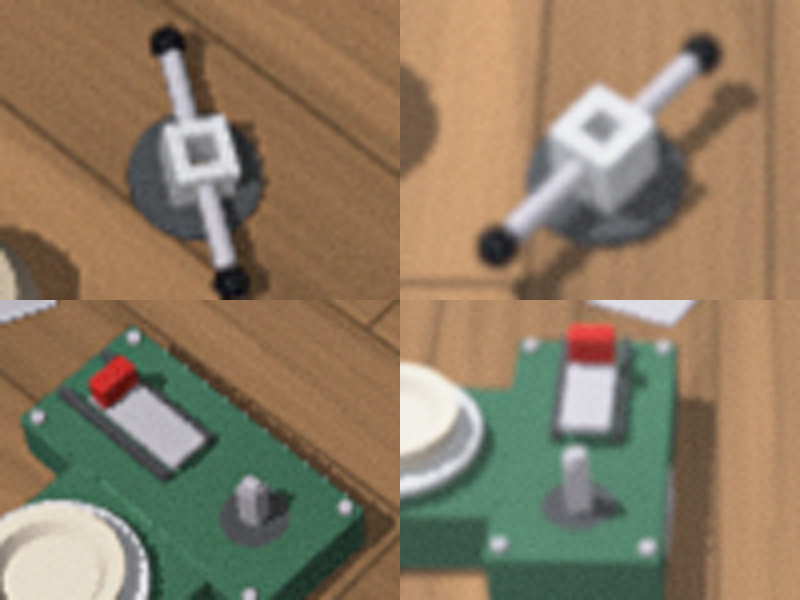

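The aluminium handle is confirmed by its dark flange and bare hub. Next I'll triangulate the balls, bore, shaft tip, bolts and grip.

```bash
cat > h.py <<'E'
import numpy as np
from scipy.spatial.transform import Rotation as R
from cell import camera_model
def ray(m,p):
    K=m["K"];v=np.array([(p[0]-K[0,2])/K[0,0],-(p[1]-K[1,2])/K[1,1],-1])
    v=R.from_euler("xyz",m["rotation"]).apply(v);return np.array(m["xyz"]),v/np.linalg.norm(v)
def plane(m,p,z):
    o,v=ray(m,p);return o+v*(z-o[2])/v[2]
def tri(rs):
    A=sum(np.eye(3)-np.outer(v,v) for o,v in rs);b=sum((np.eye(3)-np.outer(v,v))@o for o,v in rs)
    x=np.linalg.solve(A,b);return x,[round(float(np.linalg.norm(np.cross(x-o,v))),1) for o,v in rs]
def px(org,sc,p):return [org[i]+(p[i]+.5)/sc-.5 for i in(0,1)]
E
python3 - <<'E'
from h import *
np.set_printoptions(precision=1,suppress=True)
S=camera_model("scene");D=camera_model("side")
L=[("b1",(168,41),(302,52),32,0),("b2",(231,281),(97,245),32,0),("bore",(201,153),(202,125),50,0),
("tip",(250,181),(174,151),114,1),("n_far",(37,117),(130,45),60,1),("n_near",(134,37),(263,48),60,1),("p_near",(346,207),(247,246),60,1),("p_far",(249,295),(98,244),60,1),("grip",(108,70),(192,32),109,1)]
for n,a,b,z,k in L:
    o=[((306,255),(215,272),5),((190,165),(210,150),4)][k]
    pa=px(o[0],o[2],a);pb=px(o[1],o[2],b)
    x,e=tri([ray(S,pa),ray(D,pb)]);print(n,x,e,plane(S,pa,z),plane(D,pb,z))
E
```

```text
b1 [490.7 217.3  31.1] [0.4, 0.4] [491.4 217.7  32. ] [490.4 217.7  32. ]
b2 [595.1 349.2  30.2] [0.2, 0.2] [595.9 349.6  32. ] [594.7 350.4  32. ]
bore [544.  284.2  46.9] [2.1, 2.1] [547.1 286.   50. ] [542.2 284.8  50. ]
tip [ 563.9 -101.6  113.3] [0.5, 0.5] [ 563.7 -101.7  114. ] [ 564.2 -100.2  114. ]
n_far [ 616.5 -313.9   59.6] [0.5, 0.5] [ 617.1 -313.2   60. ] [ 616.1 -313.9   60. ]
n_near [ 499.7 -310.1   59.4] [0.2, 0.2] [ 500.1 -309.6   60. ] [ 499.6 -309.4   60. ]
p_near [507.2 -46.7  61.4] [0.7, 0.7] [507.3 -46.8  60. ] [506.8 -49.   60. ]
p_far [623.7 -51.3  59.9] [0.1, 0.1] [623.8 -51.2  60. ] [623.7 -51.2  60. ]
grip [ 558.  -277.2  101.1] [0.7, 0.7] [ 560.4 -273.1  109. ] [ 557.7 -265.4  109. ]
```

```bash
cat > mv.py <<'E'
import sys,numpy as np
from scipy.spatial.transform import Rotation as R
from cell import state
def go(x,y,z,yaw):  # yaw in deg; tool pointing down
    s=state();r=R.from_euler("xyz",s["tcp_rot"])
    d=r.inv().apply(np.array([x,y,z])-s["eef_pos"])/10
    rv=np.degrees((r.inv()*R.from_euler("xyz",[180,0,yaw],degrees=True)).as_rotvec())
    print("t",round(s["t"],2),"row",np.round(d,2),np.round(rv,2),"rows>=",np.ceil(max(np.linalg.norm(d)/4.17,np.linalg.norm(rv)/7.16)))
if __name__=="__main__":go(*map(float,sys.argv[1:5]))
E
python3 mv.py 524 -152 330 -38.4
python3 - <<'E'
from h import *
S=camera_model("scene");D=camera_model("side")
f=1/1.4
print("tall",plane(D,(413*f,495*f),130),plane(S,(604*f,415*f),130))
print("round",plane(D,(264*f,383*f),90))
E
```

```text
t 0.15 row [-64.32  54.53   7.48] [4.0000e-02 3.0000e-02 1.1414e+02] rows>= 21.0
tall [437.36934406 514.24279877 130.        ] [439.77759069 514.73534595 130.        ]
round [722.15776026 239.06068174  90.        ]
```

Emit:
{"method": "arm_command", "body": {
  "steps": [
    [-32,27,0,0,0,57],
    [-32,27,0,0,0,57],
    [-32,27,0,0,0,57],
    [-32,27,0,0,0,57],
    [-32,27,0,0,0,57],
    [-32,27,0,0,0,57],
    [-32,27,0,0,0,57],
    [-64.3,54.5,3,0,0,114],
    [-64.3,54.5,3,0,0,114],
    [-64.3,54.5,5,0,0,114],
    [-64.3,54.5,7.5,0,0,114],
    [-64.3,54.5,7.5,0,0,114]
  ]
}}

```text
t: 1.15
eef_pos: [372.6, 155.5, 383.4]
tcp_rot: [-3.141, -0.001, -0.184]
ft_force: [0.8, 0.0, -0.8]
opening: 0.998
```

```bash
python3 mv.py 524 -152 330 -38.4
```

```text
t 1.15 row [20.51 27.47  5.34] [-0.04 -0.04 27.86] rows>= 9.0
```

Emit:
{"method": "arm_command", "body": {
  "steps": [
    [20.5,27.5,5.3,0,0,28],
    [20.5,27.5,5.3,0,0,28],
    [20.5,27.5,5.3,0,0,28],
    [20.5,27.5,5.3,0,0,28],
    [20.5,27.5,5.3,0,0,28],
    [20.5,27.5,5.3,0,0,28],
    [20.5,27.5,5.3,0,0,28],
    [20.5,27.5,5.3,0,0,28],
    [20.5,27.5,5.3,0,0,28],
    [20.5,27.5,5.3,0,0,28],
    [20.5,27.5,5.3,0,0,28],
    [20.5,27.5,5.3,0,0,28]
  ]
}}

```text
t: 2.15
eef_pos: [524.9, -148.4, 330.3]
tcp_rot: [3.142, 0.001, -0.666]
ft_force: [-0.2, -0.2, 0.0]
opening: 1.001
```

```bash
python3 - <<'E'
from h import *
from cell import *
import cv2
s=state();print(s["t"],s["eef_pos"],s["tcp_rot"])
m=camera_model("wrist");im=read_camera("wrist");np.save("pics/w1.npy",im);np.save("pics/w1m.npy",m,allow_pickle=True)
Rm=R.from_euler("xyz",m["rotation"]);v=Rm.inv().apply(np.array([564,-101.5,114])-m["xyz"])
u=(m["K"]@np.array([v[0],-v[1],-v[2]])/-v[2]);print(u)
x,y=int(u[0])-40,int(u[1])-30
print(x,y);c=cv2.resize(im[y:y+60,x:x+80,::-1],(400,300),interpolation=cv2.INTER_CUBIC)
f=cv2.resize(im[:,:,::-1],(400,300))
cv2.imwrite("pics/w1.png",np.hstack([f,c]))
E
```

```text
2.15 [ 524.86409842 -148.39166261  330.34742718] [ 3.14156568e+00  9.48981707e-04 -6.66183059e-01]
[286.86172656 147.85795891   1.        ]
246 117
```

View pics/w1.png

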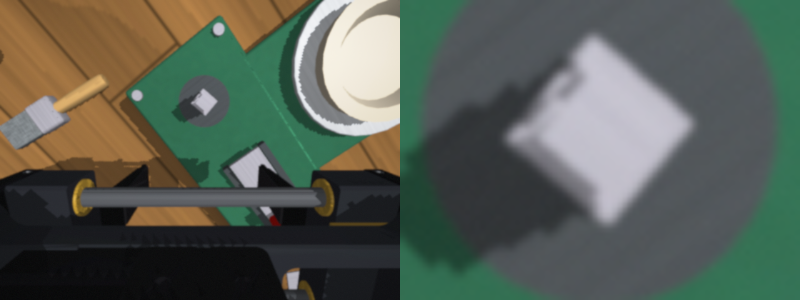

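The crop shows the shaft from above, with corners at crop (194,33), (294,125), (208,227), (105,138). I'll project these onto the z=108 shoulder plane.

```bash
cat > sh.py <<'E'
from h import *
import cv2,sys
np.set_printoptions(precision=1,suppress=True)
m=np.load("pics/w1m.npy",allow_pickle=True).item();im=np.load("pics/w1.npy")
x,y=246,117
print([plane(m,px((x,y),5,p),108)[:2] for p in [(194,33),(294,125),(208,227),(105,138)]])
c=im[y:y+60,x:x+80];mask=(c.min(2)>165).astype(np.uint8)
n,l,st,ce=cv2.connectedComponentsWithStats(mask);k=1+st[1:,4].argmax()
ys,xs=np.nonzero(l==k)
for z in(114,108):
    P=np.array([plane(m,(x+a,y+b),z)[:2] for a,b in zip(xs,ys)]).astype(np.float32)
    print(z,cv2.minAreaRect(P),P.mean(0))
g=c.astype(int);f=(np.ptp(g,axis=2)<25)&(g.mean(2)>70)&(g.mean(2)<130)|(mask>0)
# disc at foot
E
python3 sh.py
```

```text
[array([572.6, -87.9]), array([ 575.9, -105.7]), array([ 558.2, -109.3]), array([554.6, -91.2])]
114 ((565.6333618164062, -98.40375518798828), (16.51367950439453, 16.669239044189453), 11.774889945983887) [566.8 -98.9]
108 ((565.6277465820312, -98.45630645751953), (17.017934799194336, 17.1782169342041), 11.774858474731445) [566.8 -99. ]
```

```bash
python3 mv.py 615 -139 330 51.6
```

```text
t 2.2 row [ 6.52 -6.28  0.06] [-2.000e-02  1.000e-02 -8.973e+01] rows>= 13.0
```

Emit:
{"method": "arm_command", "body": {
  "steps": [
    [6.5,-6.3,0,0,0,-85],
    [6.5,-6.3,0,0,0,-85],
    [6.5,-6.3,0,0,0,-85],
    [6.5,-6.3,0,0,0,-85],
    [6.5,-6.3,0,0,0,-85],
    [6.5,-6.3,0,0,0,-85],
    [6.5,-6.3,0,0,0,-85],
    [6.5,-6.3,0,0,0,-85],
    [6.5,-6.3,0,0,0,-85],
    [6.5,-6.3,0,0,0,-85],
    [6.5,-6.3,0,0,0,-85],
    [6.5,-6.3,0,0,0,-85]
  ]
}}

```text
t: 3.2
eef_pos: [615.1, -138.5, 331.0]
tcp_rot: [3.141, -0.0, 0.825]
ft_force: [0.6, 0.3, -0.3]
opening: 1.0
```

```bash
cat > look.py <<'E'
from h import *
from cell import *
import cv2,sys
np.set_printoptions(precision=2,suppress=True)
def look(tag,P,w=80,scale=5):
    s=state();m=camera_model("wrist");im=read_camera("wrist")
    np.save(f"pics/{tag}.npy",im);np.save(f"pics/{tag}m.npy",m,allow_pickle=True)
    v=R.from_euler("xyz",m["rotation"]).inv().apply(np.array(P)-m["xyz"]);u=m["K"]@np.array([v[0],-v[1],-v[2]])/-v[2]
    x,y=max(0,int(u[0])-w//2),max(0,int(u[1])-w*3//8);print(s["t"],s["eef_pos"],s["tcp_rot"],s["qvel"].max(),"crop",x,y)
    c=cv2.resize(im[y:y+w*3//4,x:x+w,::-1],(400,300),interpolation=cv2.INTER_CUBIC)
    cv2.imwrite(f"pics/{tag}.png",np.hstack([cv2.resize(im[:,:,::-1],(400,300)),c]))
E
python3 - <<'E'
from look import *
look("w2",[565,-99,110])
E
```

```text
3.2 [ 615.11 -138.48  330.95] [ 3.14 -0.    0.83] 0.0016465795968009336 crop 235 112
```

View pics/w2.png

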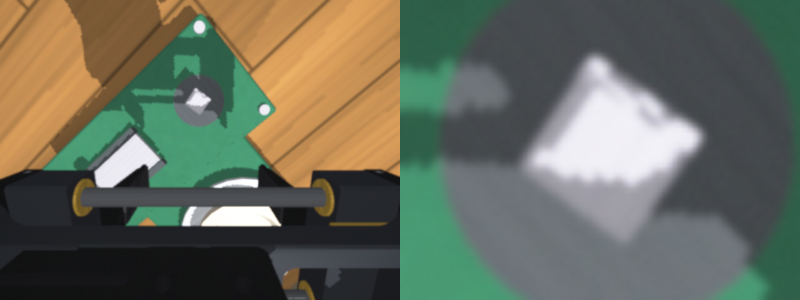

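Second look: the shaft corners are at crop (195,55), (303,132), (227,242), (123,165).

```bash
python3 - <<'E'
from h import *
np.set_printoptions(precision=1,suppress=True)
C=[]
for t,o,cs in (("w1",(246,117),[(194,33),(294,125),(208,227),(105,138)]),("w2",(235,112),[(195,55),(303,132),(227,242),(123,165)])):
    m=np.load(f"pics/{t}m.npy",allow_pickle=True).item()
    P=np.array([plane(m,px(o,5,p),108)[:2] for p in cs]);E=np.roll(P,-1,0)-P
    print(P.tolist(),"c",P.mean(0),"ang",np.degrees(np.arctan2(E[:,1],E[:,0]))%90,"len",np.linalg.norm(E,axis=1));C.append((P.mean(0),m["rotation"][2],m["xyz"]))
R2=lambda a:np.array([[np.cos(a),-np.sin(a)],[np.sin(a),np.cos(a)]])
(p1,a1,_),(p2,a2,_)=C
b=np.linalg.solve(R2(a1)-R2(a2),p1-p2);print("bias in tool x,y(up)",b,"true",p1-R2(a1)@b)
E
```

```text
[[572.6269472802098, -87.87276803103717], [575.9039468111735, -105.74455794478078], [558.2268875259253, -109.33186784979053], [554.5785339163133, -91.17894141462315]] c [565.3 -98.5] ang [10.4 11.5 11.4 10.4] len [18.2 18.  18.5 18.3]
[[554.8615878258909, -91.22328256105793], [572.1749832502651, -87.30700890486689], [575.9876372671059, -104.99176088568537], [558.7002615422616, -108.35860166802999]] c [565.4 -98. ] ang [12.7 12.2 11.  12.6] len [17.8 18.1 17.6 17.6]
bias in tool x,y(up) [ 0.4 -0.1] true [565.1 -98.2]
```

The two views agree: shaft at (565.2,-98.2), 11.4°, with negligible wrist-camera bias. Next I'll look over the handle.

```bash
python3 mv.py 503 236 280 -38.4
```

```text
t 3.25 row [ 20.13 -33.51   5.09] [ 0.000e+00 -2.000e-02  8.607e+01] rows>= 13.0
```

Emit:
{"method": "arm_command", "body": {
  "steps": [
    [20.1,-33.5,3,0,0,85.7],
    [20.1,-33.5,3,0,0,85.7],
    [20.1,-33.5,3,0,0,85.7],
    [20.1,-33.5,3,0,0,85.7],
    [20.1,-33.5,3,0,0,85.7],
    [20.1,-33.5,3,0,0,85.7],
    [20.1,-33.5,5.1,0,0,85.7],
    [20.1,-33.5,5.1,0,0,85.7],
    [20.1,-33.5,5.1,0,0,85.7],
    [20.1,-33.5,5.1,0,0,85.7],
    [20.1,-33.5,5.1,0,0,85.7],
    [20.1,-33.5,5.1,0,0,85.7]
  ]
}}

```text
t: 4.25
eef_pos: [507.0, 238.6, 279.3]
tcp_rot: [3.141, 0.0, -0.627]
ft_force: [-0.3, -0.2, 1.0]
opening: 1.004
```

Emit:
{"method": "arm_command", "body": {
  "steps": [
    [0,0,0,0,0,0],
    [0,0,0,0,0,0]
  ]
}}

```text
t: 4.42
eef_pos: [508.2, 236.3, 279.8]
tcp_rot: [-3.141, -0.0, -0.619]
ft_force: [0.7, -0.5, -0.0]
opening: 1.0
```

```bash
python3 - <<'E'
from look import *
look("w3",[543,285,40],160)
E
```

```text
4.4167 [508.18 236.31 279.76] [-3.14 -0.   -0.62] 0.0017816927100568 crop 203 88
```

View pics/w3.png

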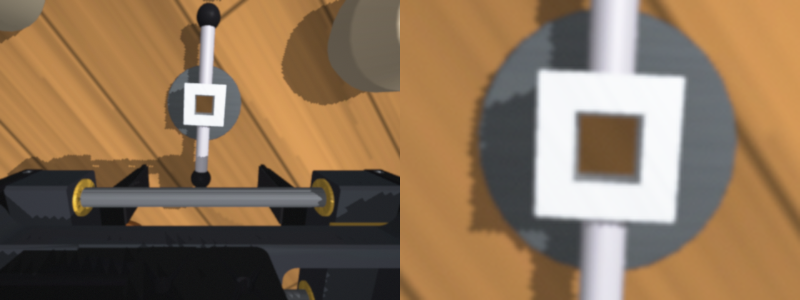

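The hub top is at crop (139,70), (285,76), (275,222), (136,218). It is the silver handle, with its bore at about (209,147).

```bash
python3 - <<'E'
from h import *
import cv2
np.set_printoptions(precision=1,suppress=True)
m=np.load("pics/w3m.npy",allow_pickle=True).item();im=np.load("pics/w3.npy");o=(203,88)
def rep(n,cs,z):
    P=np.array([plane(m,px(o,2.5,p),z)[:2] for p in cs]);E=np.roll(P,-1,0)-P
    print(n,P.mean(0),np.degrees(np.arctan2(E[:,1],E[:,0]))%90,np.linalg.norm(E,axis=1))
rep("hub",[(139,70),(285,76),(275,222),(136,218)],50)
rep("bore",[(177,112),(243,116),(239,183),(175,180)],50)
g=im[88:208,203:363];mk=((g.min(2)>200)).astype(np.uint8)
mk=cv2.morphologyEx(mk,cv2.MORPH_OPEN,np.ones((19,19)))|0
ys,xs=np.nonzero(mk);P=np.array([plane(m,(203+a,88+b),50)[:2] for a,b in zip(xs,ys)]).astype(np.float32)
if len(P):print(cv2.minAreaRect(P))
f=560/400
for n,p in(("b1",(208,16)),("b2",(200,179))):print(n,plane(m,(p[0]*f,p[1]*f),32))
E
python3 mv.py 543 286 280 -38.4
```

```text
hub [545.2 285.3] [52.3 51.9 52.9 52.1] [40.5 40.6 40.3 41. ]
bore [545.2 285.4] [51.2 51.7 51.9 52.3] [18.6 18.6 18.4 18.8]
b1 [597.4 352.5  32. ]
b2 [491.7 218.7  32. ]
t 4.47 row [-0.09 -6.08 -0.02] [-0.03 -0.01  2.95] rows>= 2.0
```

```bash
python3 mv.py 545.1 285.4 204.5 -38.1
```

```text
t 4.47 row [ 0.12 -6.15  7.53] [-0.03 -0.01  2.65] rows>= 3.0
```

Emit:
{"method": "arm_command", "body": {
  "steps": [
    [0.1,-6.15,0,0,0,2.65],
    [0.1,-6.15,0,0,0,2.65],
    [0.1,-6.15,3,0,0,2.65],
    [0.1,-6.15,6,0,0,2.65],
    [0.1,-6.15,7.5,0,0,2.65],
    [0.1,-6.15,7.5,0,0,2.65],
    [0.1,-6.15,7.5,0,0,2.65],
    [0.1,-6.15,7.5,0,0,2.65]
  ]
}}

```text
t: 5.13
eef_pos: [545.9, 285.0, 205.6]
tcp_rot: [-3.14, -0.001, -0.668]
ft_force: [0.3, -0.5, 0.0]
opening: 1.007
```

Emit:
{"method": "arm_command", "body": {
  "steps": [
    [0,0,0,0,0,0],
    [0,0,0,0,0,0],
    [0,0,0,0,0,0],
    [0,0,0,0,0,0],
    [0,0,0,0,0,0],
    [0,0,0,0,0,0],
    [0,0,0,0,0,0],
    [0,0,0,0,0,0]
  ],
  "jaw": 2
}}

```text
t: 5.8
eef_pos: [545.5, 285.1, 204.3]
tcp_rot: [-3.142, 0.0, -0.669]
ft_force: [-0.1, -0.4, -0.4]
opening: 0.497
```

Emit:
{"method": "arm_command", "body": {
  "steps": [
    [0,0,0,0,0,0],
    [0,0,0,0,0,0],
    [0,0,0,0,0,0],
    [0,0,0,0,0,0],
    [0,0,0,0,0,0],
    [0,0,0,0,0,0]
  ],
  "jaw": 2
}}

```text
t: 6.3
eef_pos: [545.5, 285.1, 204.3]
tcp_rot: [-3.142, 0.0, -0.669]
ft_force: [-0.2, 0.3, 0.1]
opening: 0.42
```

Emit:
{"method": "arm_command", "body": {
  "steps": [
    [0,0,-3,0,0,0],
    [0,0,-6,0,0,0],
    [0,0,-9,0,0,0],
    [0,0,-12,0,0,0],
    [0,0,-14,0,0,0],
    [0,0,-14,0,0,0],
    [0,0,-14,0,0,0],
    [0,0,-14,0,0,0]
  ]
}}

```text
t: 6.97
eef_pos: [545.2, 284.9, 342.8]
tcp_rot: [3.14, 0.001, -0.669]
ft_force: [-0.5, 1.1, -2.9]
opening: 0.418
```

```bash
python3 mv.py 565.2 -98.2 345 -78.6
```

```text
t 6.97 row [25.32 28.82 -0.19] [1.200e-01 2.000e-02 4.028e+01] rows>= 10.0
```

Emit:
{"method": "arm_command", "body": {
  "steps": [
    [12.6,14.4,-0.2,0,0,20],
    [12.6,14.4,-0.2,0,0,20],
    [12.6,14.4,-0.2,0,0,20],
    [12.6,14.4,-0.2,0,0,20],
    [20,22.7,-0.2,0,0,35],
    [20,22.7,-0.2,0,0,40.3],
    [23,26.2,-0.2,0,0,40.3],
    [25.3,28.8,-0.2,0,0,40.3],
    [25.3,28.8,-0.2,0,0,40.3],
    [25.3,28.8,-0.2,0,0,40.3],
    [25.3,28.8,-0.2,0,0,40.3],
    [25.3,28.8,-0.2,0,0,40.3]
  ]
}}

```text
t: 7.97
eef_pos: [565.3, -98.1, 344.7]
tcp_rot: [3.139, 0.002, -1.374]
ft_force: [-0.4, 0.3, -2.4]
opening: 0.419
```

Emit:
{"method": "arm_command", "body": {
  "steps": [
    [0,0,0,0,0,0],
    [0,0,0,0,0,0]
  ]
}}

```text
t: 8.13
eef_pos: [565.5, -96.4, 345.8]
tcp_rot: [3.141, 0.001, -1.37]
ft_force: [-0.7, 0.3, -3.4]
opening: 0.42
```

```bash
python3 mv.py 565.2 -98.2 320 -78.6;  python3 - <<'E'
from cell import *
import cv2,numpy as np
s=state();print(s["eef_pos"],np.degrees(s["tcp_rot"]))
a=read_camera("scene");b=read_camera("side");np.save("pics/s1.npy",a);np.save("pics/d1.npy",b)
c=lambda im,x,y,w,h:cv2.resize(im[y:y+h,x:x+w,::-1],(400,400),interpolation=cv2.INTER_CUBIC)
cv2.imwrite("pics/m2.png",np.hstack([c(a,210,150,100,100),c(b,210,120,100,100)]))
E
```

```text
t 8.13 row [0.17 0.06 2.58] [0.05 0.04 0.08] rows>= 1.0
[565.45578375 -96.43943151 345.78532461] [ 1.79948916e+02  3.96880537e-02 -7.85227350e+01]
```

View pics/m2.png

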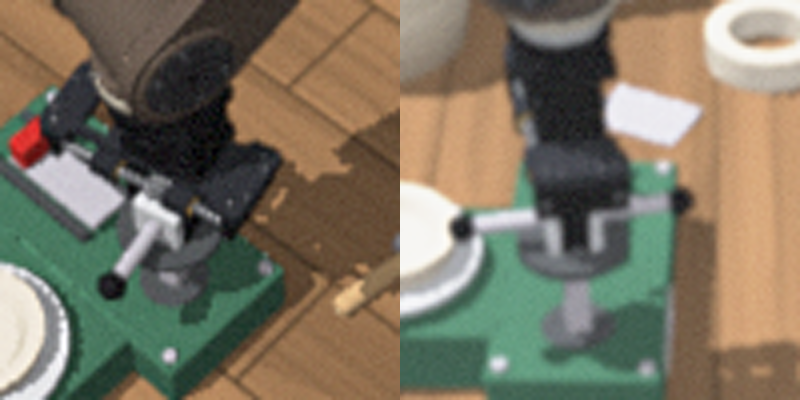

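The handle hangs level directly above the shaft. I'll correct 1.8 mm and lower it gently.

Emit:
{"method": "arm_command", "body": {
  "steps": [
    [0.17,0.05,1,0,0,0.1],
    [0.17,0.05,2.2,0,0,0.1],
    [0.17,0.05,2.2,0,0,0.1],
    [0.17,0.05,2.8,0,0,0.1],
    [0.17,0.05,3.1,0,0,0.1],
    [0.17,0.05,3.4,0,0,0.1],
    [0.17,0.05,3.7,0,0,0.1],
    [0.17,0.05,3.7,0,0,0.1]
  ]
}}

```text
t: 8.9
eef_pos: [565.3, -99.5, 308.9]
tcp_rot: [3.141, 0.0, -1.374]
ft_force: [-0.3, 0.7, -2.2]
opening: 0.419
```

Emit:
{"method": "arm_command", "body": {
  "steps": [
    [-0.05,0,0.4,0,0,0],
    [-0.05,0,0.8,0,0,0],
    [-0.05,0,1.2,0,0,0],
    [-0.05,0,1.6,0,0,0],
    [-0.05,0,2,0,0,0],
    [-0.05,0,2,0,0,0]
  ]
}}

```text
t: 9.4
eef_pos: [565.1, -99.0, 288.4]
tcp_rot: [3.14, 0.001, -1.374]
ft_force: [-0.2, 0.7, -3.2]
opening: 0.422
```

Emit:
{"method": "arm_command", "body": {
  "steps": [
    [-0.05,0,0.5,0,0,0],
    [-0.05,0,1.0,0,0,0],
    [-0.05,0,1.5,0,0,0],
    [-0.05,0,1.9,0,0,0],
    [-0.05,0,2.1,0,0,0],
    [-0.05,0,2.3,0,0,0],
    [-0.05,0,2.4,0,0,0],
    [-0.05,0,2.4,0,0,0]
  ]
}}

```text
t: 10.07
eef_pos: [565.1, -98.5, 265.2]
tcp_rot: [3.142, 0.0, -1.374]
ft_force: [0.1, -0.3, -1.5]
opening: 0.419
```

Emit:
{"method": "arm_command", "body": {
  "steps": [
    [0,0,0.1,0,0,0],
    [0,0,0.15,0,0,0],
    [0,0,0.2,0,0,0],
    [0,0,0.2,0,0,0],
    [0,0,0.2,0,0,0]
  ]
}}

```text
t: 10.48
eef_pos: [565.1, -98.5, 264.3]
tcp_rot: [-3.141, -0.0, -1.374]
ft_force: [-2.1, 0.9, 7.0]
opening: 0.418
```

Contact at the expected height (TCP 264.3, so the underside is at 60). I'll release, lift and look.

Emit:
{"method": "arm_command", "body": {
  "steps": [
    [0,0,0,0,0,0],
    [0,0,0,0,0,0],
    [0,0,0,0,0,0],
    [0,0,0,0,0,0],
    [0,0,0,0,0,0],
    [0,0,0,0,0,0],
    [0,0,0,0,0,0],
    [0,0,0,0,0,0],
    [0,0,-2,0,0,0],
    [0,0,-5,0,0,0],
    [0,0,-8,0,0,0],
    [0,0,-8,0,0,0]
  ],
  "jaw": 8
}}

```text
t: 11.48
eef_pos: [565.7, -98.6, 348.4]
tcp_rot: [-3.135, -0.003, -1.374]
ft_force: [-0.4, -0.4, 0.3]
opening: 0.841
```

```bash
python3 mv.py 562 -325 340 -1.6
```

```text
t 11.48 row [22.12  4.8   0.88] [ -0.19  -0.42 -77.11] rows>= 11.0
```

Emit:
{"method": "arm_command", "body": {
  "steps": [
    [22.1,4.8,0.4,0,0,-77.1],
    [22.1,4.8,0.4,0,0,-77.1],
    [22.1,4.8,0.4,0,0,-77.1],
    [22.1,4.8,0.4,0,0,-77.1],
    [22.1,4.8,0.4,0,0,-77.1],
    [22.1,4.8,0.4,0,0,-77.1],
    [22.1,4.8,0.4,0,0,-77.1],
    [22.1,4.8,0.4,0,0,-77.1],
    [22.1,4.8,0.4,0,0,-77.1],
    [22.1,4.8,0.4,0,0,-77.1],
    [22.1,4.8,0.4,0,0,-77.1],
    [22.1,4.8,0.4,0,0,-77.1]
  ]
}}

```text
t: 12.48
eef_pos: [561.2, -324.7, 338.8]
tcp_rot: [-3.141, 0.0, -0.023]
ft_force: [0.6, 0.2, 0.3]
opening: 0.845
```

Emit:
{"method": "arm_command", "body": {
  "steps": [
    [0,0,0,0,0,0],
    [0,0,0,0,0,0]
  ]
}}

```text
t: 12.65
eef_pos: [561.3, -324.6, 339.1]
tcp_rot: [-3.141, 0.0, -0.032]
ft_force: [0.1, -0.2, 0.0]
opening: 0.841
```

```bash
python3 - <<'E'
from look import *
look("w4",[560.4,-270,109],80)
m=np.load("pics/w4m.npy",allow_pickle=True).item();im=np.load("pics/w4.npy").astype(int)
mk=((im[...,0]>190)&(im[...,1]<90)&(im[...,2]<90)).astype(np.uint8)
n,l,st,ce=cv2.connectedComponentsWithStats(mk);k=1+st[1:,4].argmax();print(st[k])
ys,xs=np.nonzero(l==k);P=np.array([plane(m,p,109)[:2] for p in zip(xs,ys)]).astype(np.float32);print(cv2.minAreaRect(P))
E
```

```text
12.65 [ 561.29 -324.63  339.12] [-3.14  0.   -0.03] 0.0014214243305158566 crop 239 126
[254 140  54  26 927]
((561.1875, -267.523193359375), (17.510103225708008, 37.58390808105469), 88.16767883300781)
```

View pics/w4.png

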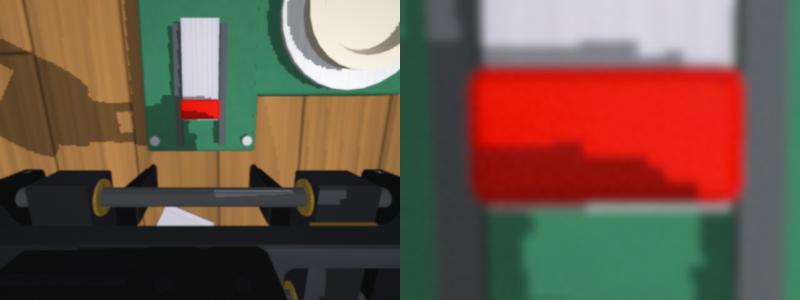

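The view is clear: the red grip centre is at crop (207,135), about (561,-268), aligned at -1.8°, with the slide fully back. Next I'll grip it across x.

```bash
python3 mv.py 561 -268.3 272 -1.8
```

```text
t 12.7 row [-0.21 -5.63  6.72] [-0.01  0.    0.01] rows>= 3.0
```

Emit:
{"method": "arm_command", "body": {
  "steps": [
    [-0.05,-3,0,0,0,0],
    [-0.05,-5.63,0,0,0,0],
    [-0.05,-5.63,0,0,0,0],
    [-0.05,-5.63,2,0,0,0],
    [-0.05,-5.63,4.5,0,0,0],
    [-0.05,-5.63,6,0,0,0],
    [-0.05,-5.63,6.7,0,0,0],
    [-0.05,-5.63,6.7,0,0,0],
    [-0.05,-5.63,6.7,0,0,0]
  ]
}}

```text
t: 13.45
eef_pos: [562.6, -268.7, 272.7]
tcp_rot: [3.142, -0.0, -0.029]
ft_force: [-0.5, 0.8, -0.4]
opening: 0.842
```

Emit:
{"method": "arm_command", "body": {
  "steps": [
    [0,0,0,0,0,0],
    [0,0,0,0,0,0],
    [0,0,0,0,0,0],
    [0,0,0,0,0,0],
    [0,0,0,0,0,0],
    [0,0,0,0,0,0],
    [0,0,0,0,0,0],
    [0,0,0,0,0,0],
    [0,0,0,0,0,0],
    [0,0,0,0,0,0],
    [0,0,0,0,0,0],
    [0,0,0,0,0,0]
  ],
  "jaw": 2
}}

```text
t: 14.45
eef_pos: [560.9, -268.3, 272.4]
tcp_rot: [-3.14, 0.005, -0.028]
ft_force: [-14.4, 0.6, 9.4]
opening: 0.42
```

Emit:
{"method": "arm_command", "body": {
  "steps": [
    [-0.15,0,0,0,0,0],
    [-0.15,-0.7,0,0,0,0],
    [-0.15,-1.4,0,0,0,0],
    [-0.15,-2.1,0,0,0,0],
    [-0.15,-2.8,0,0,0,0],
    [-0.15,-3.5,0,0,0,0],
    [-0.15,-4.2,0,0,0,0],
    [-0.15,-4.7,0,0,0,0],
    [-0.15,-5.1,0,0,0,0],
    [-0.15,-5.1,0,0,0,0]
  ]
}}

```text
t: 15.28
eef_pos: [561.5, -219.2, 272.6]
tcp_rot: [3.137, 0.001, -0.027]
ft_force: [-10.9, -20.5, 2.5]
opening: 0.421
```

Emit:
{"method": "arm_command", "body": {
  "steps": [
    [-0.12,-0.1,0,0,0,0],
    [-0.12,-0.2,0,0,0,0],
    [-0.12,-0.2,0,0,0,0],
    [-0.12,-0.2,0,0,0,0]
  ]
}}

```text
t: 15.62
eef_pos: [561.0, -218.4, 272.7]
tcp_rot: [3.136, -0.002, -0.028]
ft_force: [-6.0, -28.3, -2.9]
opening: 0.415
```

Motion is blocked at about 50 mm of travel. I'll check from the w4 picture where the tongue's end stood, and whether the start was exactly 0.

```bash
python3 - <<'E'
from look import *
m=np.load("pics/w4m.npy",allow_pickle=True).item();im=np.load("pics/w4.npy").astype(int)
print([ (r,im[r,280].tolist()) for r in range(16,36,2)])
for r in (22,24,26):
  p=plane(m,(280,r),79);print(r,p,"dist along box y",np.dot(p[:2]-[565.2,-98.2],[.03,.9995]))
a=read_camera("side");b=read_camera("scene");np.save("pics/d2.npy",a)
c=lambda im,x,y,w,h:cv2.resize(im[y:y+h,x:x+w,::-1],(400,400),interpolation=cv2.INTER_CUBIC)
cv2.imwrite("pics/m3.png",np.hstack([c(b,210,150,100,100),c(a,230,140,80,80)]))
E
```

```text
[(16, [58, 124, 93]), (18, [56, 124, 92]), (20, [57, 125, 92]), (22, [59, 125, 93]), (24, [122, 152, 141]), (26, [205, 204, 216]), (28, [210, 208, 220]), (30, [210, 208, 220]), (32, [210, 208, 221]), (34, [212, 209, 221])]
22 [ 563.71 -174.     79.  ] dist along box y -75.80916695011459
24 [ 563.67 -175.32   79.  ] dist along box y -77.12636063227642
26 [ 563.62 -176.64   79.  ] dist along box y -78.4473374222954
```

View pics/m3.png

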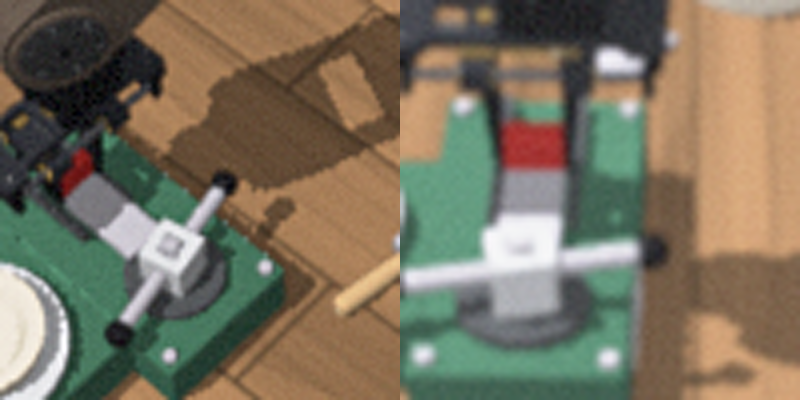

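The tongue now reaches over the flange to near the hub. At the start it was about 77 mm from the axis, so roughly 10 mm along already and about 45 mm from the stop, which fits being blocked now. I'll relieve the load, release, lift straight up and measure.

Emit:
{"method": "arm_command", "body": {
  "steps": [
    [0,0.25,0,0,0,0],
    [0,0.25,0,0,0,0],
    [0,0.25,0,0,0,0]
  ]
}}

```text
t: 15.97
eef_pos: [561.0, -219.2, 272.6]
tcp_rot: [3.139, -0.001, -0.028]
ft_force: [-3.8, -12.5, 1.0]
opening: 0.416
```

Emit:
{"method": "arm_command", "body": {
  "steps": [
    [0,0,0,0,0,0],
    [0,0,0,0,0,0],
    [0,0,0,0,0,0],
    [0,0,0,0,0,0],
    [0,0,0,0,0,0],
    [0,0,0,0,0,0],
    [0,0,0,0,0,0],
    [0,0,0,0,0,0],
    [0,0,-3,0,0,0],
    [0,0,-6,0,0,0],
    [0,4,-7,0,0,0],
    [0,5,-7,0,0,0]
  ],
  "jaw": 8
}}

```text
t: 16.97
eef_pos: [560.0, -270.5, 345.6]
tcp_rot: [3.138, -0.005, -0.028]
ft_force: [-0.2, -0.2, -0.7]
opening: 0.844
```

Emit:
{"method": "arm_command", "body": {
  "steps": [
    [0,0,0,0,0,0],
    [0,0,0,0,0,0],
    [0,0,0,0,0,0]
  ]
}}

```text
t: 17.22
eef_pos: [559.5, -267.2, 341.4]
tcp_rot: [-3.14, 0.001, -0.028]
ft_force: [-0.3, 0.0, -0.1]
opening: 0.845
```

```bash
python3 - <<'E'
from look import *
look("w5",[563.5,-160,90],180)
m=np.load("pics/w5m.npy",allow_pickle=True).item();im=np.load("pics/w5.npy").astype(int)
mk=((im[...,0]>110)&(im[...,1]<60)&(im[...,2]<60)).astype(np.uint8)
n,l,st,ce=cv2.connectedComponentsWithStats(mk);k=1+st[1:,4].argmax();print(st[k])
ys,xs=np.nonzero(l==k);P=np.array([plane(m,p,109)[:2] for p in zip(xs,ys)]).astype(np.float32);r=cv2.minAreaRect(P);print(r,np.dot(np.array(r[0])-[565.2,-98.2],[.03,.9995]))
E
```

```text
17.2167 [ 559.51 -267.22  341.44] [-3.14  0.   -0.03] 0.010166166735260933 crop 194 16
[ 259  157   54   28 1353]
((562.1423950195312, -223.0380401611328), (19.676454544067383, 38.626976013183594), 88.37944793701172) -124.86734929046631
```

View pics/w5.png

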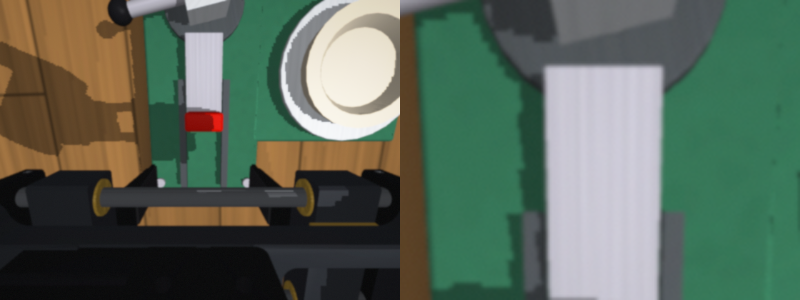

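```bash
python3 - <<'E'
from look import *
m=np.load("pics/w5m.npy",allow_pickle=True).item();im=np.load("pics/w5.npy").astype(int)
c=im[30:60,286].min(1);print(c.tolist())
for r in(43,45,47):
  p=plane(m,(286,r),79);print(r,p,np.dot(p[:2]-[565.2,-98.2],[.03,.9995]))
E
python3 mv.py 560.5 -260 272 -1.7
```

```text
[101, 92, 83, 82, 82, 82, 83, 82, 81, 81, 81, 81, 81, 82, 96, 135, 176, 195, 199, 198, 198, 199, 198, 200, 199, 199, 199, 199, 199, 200]
43 [ 565.14 -129.76   79.  ] -31.542190338561067
45 [ 565.11 -131.13   79.  ] -32.91416827508704
47 [ 565.07 -132.5    79.  ] -34.29013270060173
t 17.27 row [ 0.07 -0.7   6.95] [-0.06  0.08  0.11] rows>= 2.0
```

The tongue's end measures 32.9 mm from the axis (33 is the end stop) and lies over the flange, with the gripper clear. I'll hand it in.

```bash
python3 -c "
from cell import *
s=state();print(s['t'],s['ft_force']);print(job_done())"
```

```text
17.2667 [0.20622231 0.08575616 0.14995864]
the job is handed in; nothing more can be done
None
```

The handle is on the green drive's shaft and locked down; I handed the job in at about 17 s, with the gripper open and clear.

**Handle:** I fitted the aluminium handle with the dark flange, turned to the shaft's 11.4°. It slid down with almost no force. It touched down at TCP height 264.3 mm, exactly 60 mm above where I gripped it on the bench, so I take it as fully home.

**Lock slide:** I gripped the red grip and pushed it until it was blocked at 28 N. The last wrist picture puts the tongue's end 32.9 mm from the shaft axis, against 33 mm at the end stop, and shows it over the flange.

**Checks that disagreed:**
- The scene and side cameras put the shaft about 3 mm away from where the wrist camera did. I went with two wrist views, which agreed to about 0.5 mm.
- The gripper travelled about 50 mm during the push but the slide only about 45 mm, so the fingers slipped about 5 mm on the grip at the stop.
- The slide seems to have started about 10 mm forward rather than fully back, which fits the 45 mm.

I touched neither the look-alike handles nor the moulds and tools, but I did not check their positions at the end.

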